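Pack the wheel-change kit into its caddy

ROBOT

A 6-joint arm with a two-finger parallel gripper is mounted at the origin on the work surface. World frame = base frame: x ahead of the robot, y to its left, z up, the work surface at z = 0. Lengths are in m, angles in rad, forces in N, time in s.
With the tool pointing down it reaches from about 0.35 to 0.875 m from the base axis. Payload 15.5 kg.
Tool frame: the origin (TCP) lies at the very end of the fingers, on their centre line; the grasp point (between the pads) lies grasp_offset behind it (grasp_offset is the distance from the TCP to the grasp point, in m); z points along the fingers, y is the line along which they close (so a half turn about z gives the same grasp; the last joint's range is limited). The gripper opens to 85 mm and grips with 20 to 120 N. Pads are 22 mm wide; open, the fingers measure 114 mm over their backs; the gripper's body (76 mm by 85 mm) begins 54 mm behind the grasp point. The pads swing forward as they close: fully open they stand 13 mm farther back than shut.
Start: joints at [1.113, 0.494, 1.345, -0, 1.302, -0.096], TCP at [0.222, 0.584, 0.231] pointing down, gripper open.
Joint ranges: [-2.91, 2.91], [-0.82, 2.16], [0.22, 2.67], [-1.22, 4.37], [0.12, 2.79], [-3.08, 3.08]. Speed limits (rad/s): [1.89, 1.89, 2.57, 3.01, 3.01, 3.01].

INTERFACE

Orientations are given as a unit quaternion [w, x, y, z].
In Python, from workcell import * gives the robot as it stands. The module is installed in compiled form; this text tells all that it offers.
- The arm moves only by the tool arm_command, never from a script. Its argument "deltas" is a list of rows, each a list of 3 entries, a list of its own where there are three numbers: the shift along the tool's x, y, z in cm, then the turn, a rotation vector about the tool's x, y, z in rad, then the finger opening in cm, from 0 to 8.54. A call has 1 to 12 rows; each row is the pose to reach, as a shift and turn from the pose commanded when the call began, along the tool's axes at that moment; what a row does not reach only later rows make up. A row lasts 1/12 s, in which the tool goes at most 41.7 mm and 7.16 degrees, less where a joint would pass 70% of its speed; a pose out of reach is approached as far as the arm can. A call with a gripper value outside its range is refused whole. The fingers move at their own pace and stop on an object; "force" is the grip in N (left out, the last holds). Time passes only in rows, so rows that repeat a pose let the fingers close. It gives the time, the measured TCP pose, the force, the opening and the grip force at its end, in the units of the state.
- read_state(): the state, without advancing time (a new reading comes with each control period).
- capture(name): name is "side" or "top"; returns a dict with "pixels" (420x560x3 uint8, blue, green, red), "vertical_fov" (degrees; the focal length in pixels is half the picture's height over the tangent of half this angle, whatever the lens; pixels are square), "cx", "cy" (the principal point, pixels), "R" (3x3) and "t" (3): a world point X has camera coordinates R X + t. Camera axes: x right, y down, z forward; pixel columns grow to the right and rows downward; lengths in m; the calibration is good to about 2 mm. A picture is of the moment at which its call begins. There is no depth.
- finish_job(): hands the job in; it is judged then, once.
Trained networks look in a picture, given as the dict that the camera call returned (one of the last four; its "shot" number tells which), for a name from the list of things; names that differ only in an ending like _2 or _b are one class to them, and where a whole thing is asked for, a point or a joint stands for the part that bears it (a point fixed in the world has none). Each returns a list of dicts, best first, with "conf" (0 to 1); they miss things now and then, are a little off and sometimes report something else, mostly with a low value. They report only what shows in the picture. A call takes as long as a camera call. They do not tell look-alikes from the thing itself.
- recognise(picture, target): "point" ([row, column] in pixels, amid what is visible of it).
- regions_of(picture, target): "region" (420x560 bool, what is visible of it) and "point" ([row, column] in pixels, amid what is visible of it).
- tip_of(picture, target): "point" ([row, column] in pixels: a listed point, or the origin of a listed thing).
The state is a dict: "clock": time; "joints": joint angles; "joint_velocities": joint speeds; "tau": joint torques, N m; "ee_pos": TCP position; "eef_rot": TCP orientation; "wrist_force": force on the tool from outside, world axes, zero at the start; "torque": the same for the moment, N m; "opening": opening from 0.0 (shut) to 1.0 (fully open); "grip_force": force on a finger pad.
Only numpy, scipy, OpenCV 4.12 (cv2) and the standard library are available. Lean on these libraries where they do the work, as an engineer would, in place of code of your own. Each camera call takes 0.05 s, during which the arm holds its last target. There are 200 camera calls.

TASK

Pack the wheel-change kit into the moulded caddy on the bench, each piece in the well shaped for it and sitting flat on the well's floor: the tall socket upright in the small round well, the round tin upright in the large round well, the square rubber jack block upright in the square well, and the tall stepped wheel chock, right way up, in the long well. Leave the short socket and the low door wedge standing where they are; they do not belong to the kit.

Things in the scene. Friction and masses are not known exactly. Their poses are not given: they have to be found in the camera images.
- deep_socket: Tall steel wheel-nut socket of the kit, a plain upright cylinder 32 mm in diameter and 80 mm high. Origin: centre of its underside; z up along its axis. About 0.28 kg.
- valve_tin: Round aluminium tin with a lid, upright, 44 mm in diameter and 40 mm high. Origin: centre of its underside; z up. About 0.09 kg.
- jack_block: Dark grey rubber jack block, 40 x 40 mm and 45 mm high, with two light grooves on top. Origin: centre of its underside; z up, x and y square to its sides. About 0.11 kg.
- wheel_chock: Tall dark grey rubber chock, a stepped wedge 110 mm long (x), 36 mm wide (y, flat parallel sides), 60 mm high. From the tall -x end its five steps, 22 mm long each, are 60, 50, 38, 26, 14 mm high. Origin: centre of its underside, z up. Centre of mass 14 mm from the origin towards -x. About 0.30 kg.
- short_socket: Look-alike, to be left alone: short steel socket, upright, 32 mm in diameter but only 36 mm high. Origin: centre of its underside; z up.
- door_wedge: Look-alike, to be left alone: low dark grey rubber door wedge, 100 mm long (x), 36 mm wide (y), only 24 mm high at its tall (-x) end and 8 mm at the other. Origin: centre of its underside; z up.
- caddy: Fixed low black tray 222 (x) x 164 mm (y), rim 28 mm high, turned any way. Origin: centre of its underside, z up. Long well for the chock, in a grey slab on its -y side: 128 mm along x, 52 mm along y, centred at x 0, y -36 mm; floor 10 mm, mouth 25 mm above the origin; the chock may point either way along it. The three inserts stand in a row on its +y side, at y 42.5 mm.
- small_round_well: Insert with the small round well, 48 mm in diameter, for the tall socket. Grey drop-in insert 70 x 70 mm, 20 mm high, fixed in the caddy, one of three in a row 71 mm apart, in any order. Origin: centre of its underside, 5 mm above the bench, on the well's axis; z up, x and y along its sides and the caddy's. Well floor 5 mm, mouth 20 mm above the origin.
- large_round_well: Insert with the large round well, 60 mm in diameter, for the tin. Grey drop-in insert 70 x 70 mm, 20 mm high, fixed in the caddy, one of three in a row 71 mm apart, in any order. Origin: centre of its underside, 5 mm above the bench, on the well's axis; z up, x and y along its sides and the caddy's. Well floor 5 mm, mouth 20 mm above the origin.
- square_well: Insert with the square well, 56 x 56 mm, for the jack block. Grey drop-in insert 70 x 70 mm, 20 mm high, fixed in the caddy, one of three in a row 71 mm apart, in any order. Origin: centre of its underside, 5 mm above the bench, on the well's axis; z up, x and y along its sides and the caddy's. Well floor 5 mm, mouth 20 mm above the origin.
Mind the look-alikes: they are no part of the job. Leave any red or yellow look-alike of the valve_tin alone.

How it is judged:
At the end, for the whole second after the job is handed in: Socket, tin, block: within 13 mm of own well centre, under 10 mm above insert underside. Chock: within 14 mm along, 13 mm across long well, under 15 mm above caddy underside, aligned to 0.25 rad. All at rest. Look-alikes within 30 mm of start. All six upright to 0.12 rad (horizontal distance between deep_socket and small_round_well below 0.013 m and z of deep_socket in the frame of small_round_well below 0.01 m and angle between each of deep_socket, valve_tin, jack_block, wheel_chock, short_socket, door_wedge's own z axis and vertical below 0.12 rad and horizontal distance between valve_tin and large_round_well below 0.013 m and z of valve_tin in the frame of large_round_well below 0.01 m and horizontal distance between jack_block and square_well below 0.013 m and z of jack_block in the frame of square_well below 0.01 m and x of wheel_chock in the frame of caddy between -0.014 and 0.014 m and y of wheel_chock in the frame of caddy between -0.049 and -0.023 m and z of wheel_chock in the frame of caddy below 0.015 m and angle between the x axis of wheel_chock and the x axis of caddy, either way round below 0.25 rad and linear speed of each of deep_socket, valve_tin, jack_block, wheel_chock below 0.02 m/s and distance of each of short_socket, door_wedge from where it was at the start of the episode below 0.03 m); the robot touches nothing.
It fails at once if the short socket is moved more than 30 mm (distance of short_socket from where it was at the start of the episode above 0.03 m).
It fails at once if the door wedge is moved more than 30 mm (distance of door_wedge from where it was at the start of the episode above 0.03 m).
It also fails if it takes over 120 s, if anything falls off the work surface, if the arm or the gripper's body presses on something with over 40 N, if the wrist force passes 120 N, or if a joint passes its speed limit or range.

## Working session

There is one attempt and no reset: what is moved stays moved. The work goes in short steps, Python scripts to look and compute and a tool call to move; the robot and the scene stay as the last step left them, time stands still between calls to the robot, and variables do not carry over. Pictures are saved under pics/ and viewed, at most 14 in all, crops included, and the job is handed in when it is done.

Besides the shell and the picture viewer there is one more tool, called after ">>>" as name([rows], argument=value, ...), one row to a line, values as JSON. arm_command: Moves the arm, as the interface text tells. Its arguments: {"type":"object","properties":{"deltas":{"type":"array"},"force":{"type":"number"}},"required":["deltas"]}

```bash
mkdir -p pics
python3 - <<'E'
from workcell import *
import cv2
s=read_state();print({k:s[k] for k in s})
for n in("top","side"):
    p=capture(n);cv2.imwrite(f"pics/{n}0.png",p["pixels"]);print(n,p["vertical_fov"],p["cx"],p["cy"],p["R"],p["t"],[k for k in p])
    for t in "deep_socket valve_tin jack_block wheel_chock short_socket door_wedge caddy small_round_well large_round_well square_well".split():
        print(t,[(([round(float(v)) for v in r["point"]]),round(r["conf"],2)) for r in recognise(p,t)],[(([round(float(v)) for v in r["point"]]),round(r["conf"],2)) for r in tip_of(p,t)])
E
```

```text
{'clock': 0.0, 'joints': array([ 1.11249459e+00,  4.94189574e-01,  1.34616296e+00,  1.38560304e-05,
        1.30249703e+00, -9.54965658e-02]), 'joint_velocities': array([-0.00094711,  0.00083949, -0.00084767,  0.00158751, -0.00119856,
        0.00096638]), 'tau': array([ 6.06282963e-03, -8.82155442e+01, -3.83883905e+01,  3.37867041e-04,
        9.90428205e-03, -4.21207517e-05]), 'ee_pos': array([0.22163501, 0.58398027, 0.2306855 ]), 'eef_rot': array([-1.78227577e-04,  1.80411095e-01,  9.83591095e-01, -6.02688439e-04]), 'wrist_force': array([-0.04708015, -0.08622842, -0.65742409]), 'torque': array([-0.0025661 , -0.06238468, -0.01121925]), 'grip_force': 0.0, 'opening': 0.9938320348640285}
top 44.80555574498454 280.962401859466 215.8014408733861 [[ 0.00825763 -0.999828   -0.01660679]
 [-0.98731865 -0.00551911 -0.15865504]
 [ 0.15853609  0.01770631 -0.98719441]] [0.0131444  0.55268659 1.25975104] ['pixels', 'vertical_fov', 'cx', 'cy', 'R', 't', 'shot']
deep_socket [([251, 392], 0.51)] [([252, 388], 0.55)]
valve_tin [([198, 385], 0.76), ([164, 373], 0.71), ([234, 358], 0.61)] [([234, 356]
[... 751 characters left out ...]
 0.12302324 0.86130524] ['pixels', 'vertical_fov', 'cx', 'cy', 'R', 't', 'shot']
deep_socket [([151, 344], 0.91)] [([164, 342], 0.94)]
valve_tin [([148, 256], 0.87), ([172, 322], 0.6)] [([154, 293], 0.9), ([176, 319], 0.73), ([156, 253], 0.59)]
jack_block [([326, 231], 0.79)] []
wheel_chock [([124, 326], 0.7)] [([126, 327], 0.79)]
short_socket [([349, 324], 0.82)] [([353, 325], 0.95)]
door_wedge [([413, 258], 0.88)] []
caddy [([240, 277], 0.95)] [([234, 288], 0.68)]
small_round_well [([222, 304], 0.62)] [([224, 305], 0.92)]
large_round_well [([200, 289], 0.81), ([330, 233], 0.7)] [([205, 289], 0.58)]
square_well [([242, 322], 0.88), ([350, 322], 0.54), ([149, 292], 0.41)] [([246, 322], 0.6)]
```

View pics/top0.png

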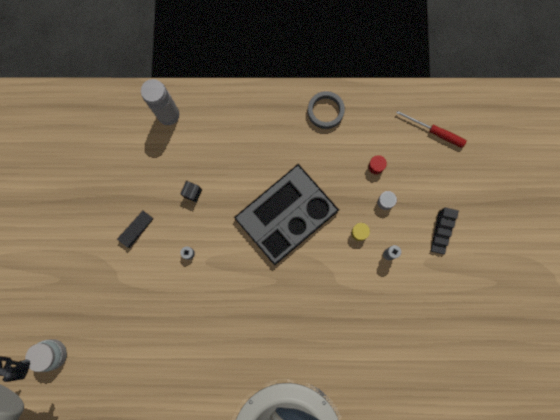

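View pics/side0.png

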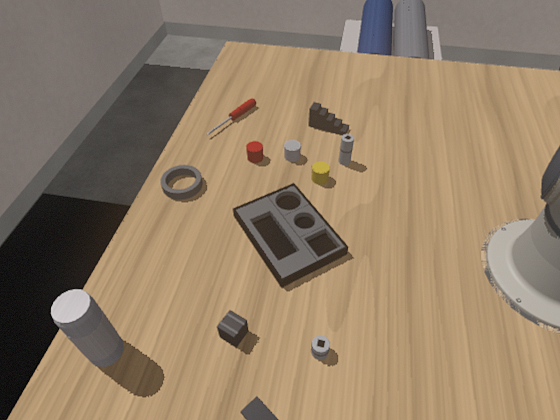

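The top view is clear. The steel tin is at (200,388), with yellow (232,360) and red (164,377) look-alikes beside it. The tall socket is at (252,392) and the chock at (230,445). The jack block is at (190,190), and the short socket (253,187) and door wedge (229,135) are on the left. In the caddy the long well is at upper left, and the inserts run square, small, large from lower left to upper right.

Next I fit the silhouettes in both views.

```bash
cat > h.py <<'E'
from workcell import *
import numpy as np, cv2
from scipy.optimize import minimize
def f(p): return 210/np.tan(np.radians(p["vertical_fov"]/2))
def proj(p,X):
    c=np.asarray(X)@p["R"].T+p["t"]; return c[:,:2]/c[:,2:]*f(p)+[p["cx"],p["cy"]]
def back(p,px,z):   # px=(row,col)
    d=p["R"].T@np.array([(px[1]-p["cx"])/f(p),(px[0]-p["cy"])/f(p),1]); o=-p["R"].T@p["t"]
    return (o+d*(z-o[2])/d[2])[:2]
def box(x0,x1,y0,y1,h): return np.array([[x,y,z] for x in(x0,x1) for y in(y0,y1) for z in(0,h)])
def cyl(r,h): return np.array([[r*np.cos(a),r*np.sin(a),z] for a in np.arange(0,6.28,.2) for z in(0,h)])
M=dict(deep_socket=[cyl(.016,.08)],short_socket=[cyl(.016,.036)],valve_tin=[cyl(.022,.04)],jack_block=[box(-.02,.02,-.02,.02,.045)],
 wheel_chock=[box(-.055+.022*i,-.033+.022*i,-.018,.018,h) for i,h in enumerate((.06,.05,.038,.026,.014))],
 caddy=[box(-.111,.111,-.082,.082,.028)],
 door_wedge=[np.array([[x,y,z] for y in(-.018,.018) for x,z in((-.05,0),(-.05,.024),(.05,0),(.05,.008))])])
S=4
def mask(p,n,q,z=0):
    m=np.zeros((420*S,560*S),np.uint8);c,s=np.cos(q[2]),np.sin(q[2])
    for P in M[n]:
        u=proj(p,P@np.array([[c,s,0],[-s,c,0],[0,0,1]])+[q[0],q[1],z])
        cv2.fillConvexPoly(m,cv2.convexHull(np.round((u+.5)*S).astype(np.int32)),1)
    return m>0
def region(p,n,guess):
    rs=[r for r in regions_of(p,n) if r["region"].sum()>20]
    g=proj(p,[[*guess,.02]])[0]
    rs=[r for r in rs if np.hypot(r["point"][1]-g[0],r["point"][0]-g[1])<22]
    return cv2.resize(rs[0]["region"].astype(np.uint8),None,fx=S,fy=S,interpolation=0)>0 if rs else None
def fit(pics,n,q0,z=0):
    R=[(p,r) for p in pics for r in [region(p,n,q0[:2])] if r is not None]
    cost=lambda v:np.mean([1-(a&r).sum()/(a|r).sum() for p,r in R for a in [mask(p,n,np.array(v)/[100,100,10],z)]])
    v0=np.array(q0)*[100,100,10]
    b=minimize(cost,v0,method="Nelder-Mead",options=dict(initial_simplex=[v0,v0+[1,0,0],v0+[0,1,0],v0+[0,0,3]],xatol=.02,fatol=1e-4))
    return b.x/[100,100,10],round(1-b.fun,3),len(R)
E
python3 - <<'E'
from h import *
P=[capture("top"),capture("side")]
t=P[0]
for n,px,y,h in (("deep_socket",(252,392),0,.08),("valve_tin",(200,388),0,.04),("jack_block",(190,190),.4,.045),("wheel_chock",(230,445),-2.9,.03),("short_socket",(253,187),0,.036),("door_wedge",(229,135),.6,.02),("caddy",(214,287),2.3,.028)):
    g=back(t,px,h)
    for pp in (P,P[:1],P[1:]):
        try:
            q,i,k=fit(pp,n,[*g,y]); print(n,q.round(4),i,k)
        except Exception as e: print(n,"none",e)
E
```

```text
deep_socket [ 0.4585 -0.2567  0.    ] nan 0
deep_socket [ 0.4585 -0.2567  0.    ] nan 0
deep_socket [ 0.4585 -0.2567  0.    ] nan 0
valve_tin [ 0.6001 -0.2558  0.333 ] 0.917 2
valve_tin [ 0.5999 -0.2556  0.1899] 0.943 1
valve_tin [ 0.6001 -0.2556 -0.0959] 0.9 1
jack_block [0.6219 0.2578 1.2116] 0.895 2
jack_block [0.6204 0.2562 1.0812] 0.861 1
jack_block [0.6224 0.2581 1.1725] 0.947 1
wheel_chock [ 0.5201 -0.3993 -3.3597] 0.933 2
wheel_chock [ 0.5189 -0.3998 -3.3731] 0.934 1
wheel_chock [ 0.5197 -0.3977 -3.3422] 0.947 1
short_socket [ 0.46    0.2623 -0.1531] 0.863 2
short_socket [ 0.4592  0.2606 -0.0839] 0.785 1
short_socket [ 0.4601  0.2626 -0.1763] 0.942 1
door_wedge [ 0.5239  0.4036 -0.6286] 0.948 2
door_wedge [ 0.5236  0.4028 -0.6499] 0.939 1
door_wedge [ 0.5235  0.4034 -0.6101] 0.964 1
caddy [0.5643 0.0069 2.2863] 0.59 2
caddy [0.5631 0.0056 2.2852] 0.531 1
caddy [0.5642 0.0068 2.2844] 0.65 1
  return _methods._mean(a, axis=axis, dtype=dtype,
  ret = ret.dtype.type(ret / rcount)
```

Run:
```python
from h import *
import h
P=[capture("top"),capture("side")]
t,s=P
for n in ("deep_socket",):
    for p in P: print([(r["point"],r["conf"],r["region"].sum()) for r in regions_of(p,n)])
    print(fit(P,n,[.466,-.262,0]))
o=region
def hullregion(p,n,g):
    r=o(p,n,g).astype(np.uint8);k=cv2.findNonZero(r);cv2.fillConvexPoly(r,cv2.convexHull(k),1);return r>0
h.region=hullregion
for pp in (P,P[:1],P[1:]): print(fit(pp,"caddy",[.564,.007,2.286]))
print([fit(P,"jack_block",[.622,.258,y]) for y in (.9,1.2,1.5)])
q,_,_=fit(P,"caddy",[.564,.007,2.286]);c,sn=np.cos(q[2]),np.sin(q[2])
for n,x,y in(("square",.071,.0425),("small",0,.0425),("large",-.071,.0425),("long",0,-.036)):
    w=q[:2]+[c*x-sn*y,sn*x+c*y];print(n,w)
    for p in P: print(proj(p,[[*w,.025]])[0][::-1], [np.round(r["point"]) for r in (regions_of(p,n+("_round_well" if n in("small","large") else "_well")) if n!="long" else [])][:1])
for p,n in((t,"t"),(s,"s")):
    im=cv2.resize(p["pixels"],None,fx=4,fy=4,interpolation=cv2.INTER_CUBIC)
    for x,y,r in((.071,.0425,.028),(0,.0425,.024),(-.071,.0425,.03)):
        w=q[:2]+[c*x-sn*y,sn*x+c*y];u=proj(p,cyl(r,.0)+[*w,.025]);cv2.polylines(im,[np.round((u[::2]+.5)*4).astype(np.int32)],True,(0,255,0))
    for k in mask(p,"caddy",q)[None]:
        cs,_=cv2.findContours(k.astype(np.uint8),0,2);cv2.drawContours(im,cs,-1,(0,0,255),1)
    cc=proj(p,[[q[0],q[1],.02]])[0]*4
    cv2.imwrite(f"pics/c{n}.png",im[int(cc[1])-280:int(cc[1])+280,int(cc[0])-300:int(cc[0])+300])
a=cv2.imread("pics/ct.png");b=cv2.imread("pics/cs.png")
cv2.imwrite("pics/cc.png",cv2.resize(np.hstack([a,b]),(800,373)))
```

```text
[([248.6, 390.1], 0.47, np.int64(224))]
[([152.2, 344.8], 0.85, np.int64(347)), ([242.4, 321.5], 0.72, np.int64(848)), ([201.6, 289.1], 0.43, np.int64(740))]
(array([ 0.4617669 , -0.26173945,  0.24175635]), np.float64(0.898), 2)
(array([0.56491509, 0.00753769, 2.28605831]), np.float64(0.754), 2)
(array([0.56619972, 0.00828773, 2.26733379]), np.float64(0.544), 1)
(array([0.56425151, 0.00840841, 2.28373572]), np.float64(0.966), 1)
[(array([0.62196601, 0.25731877, 1.19927931]), np.float64(0.939), 2), (array([0.62201849, 0.25736214, 1.22768627]), np.float64(0.939), 2), (array([0.62201844, 0.25740174, 1.21525167]), np.float64(0.94), 2)]
square [0.48626805 0.03326497]
[242.35846565 274.55372693] [array([246., 273.])]
[242.17303685 321.11717784] []
small [ 0.53283093 -0.02033446]
[224.59008136 295.4283391 ] [array([224., 296.])]
[220.24025751 303.40539017] [array([221., 306.])]
large [ 0.57939381 -0.07393388]
[206.99414709 316.10035393] [array([208., 318.])]
[200.15048531 287.18192054] [array([199., 290.])]
long [0.59209226 0.03114704]
[201.99355443 275.78065707] []
[234.26717369 272.80527328] []
```

View pics/cc.png

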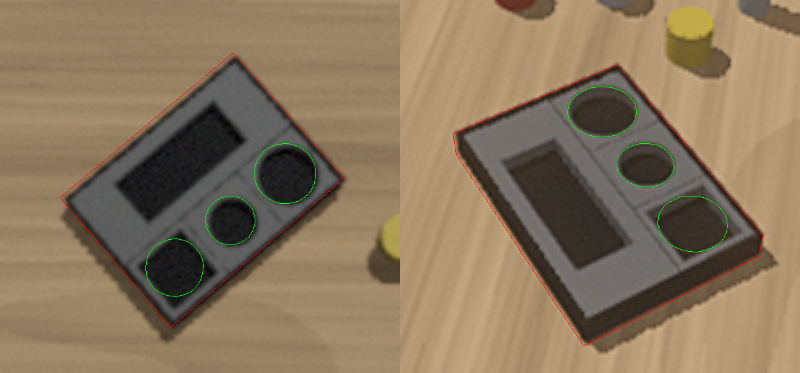

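The overlay matches the caddy rim and all three wells to about 1 px, and the order square/small/large is confirmed. Now a helper turns target poses into deltas.

```bash
cat > go.py <<'E'
from workcell import *
import sys, numpy as np
from scipy.spatial.transform import Rotation as Ro
T=dict(block=(.622,.2574,.0,1.213),chock=(.5200,-.3990,0,-3.36),tin=(.600,-.2557,0,None),socket=(.4618,-.2617,0,None),
 square=(.486,.033,.01,2.286),small=(.533,-.0205,.01,None),large=(.579,-.074,.01,None),long=(.592,.031,.01,2.286))
q=lambda s:Ro.from_quat(np.r_[s["eef_rot"][1:],s["eef_rot"][0]])
def go(x,y,z,yaw=None,per=np.pi):
    "yaw = wanted world angle of tool y (mod per)"
    s=read_state();R=q(s);m=R.as_matrix();j=s["joints"];p=s["ee_pos"]
    cur=np.arctan2(m[1,1],m[0,1]); c=cur-j[0]+j[5]
    if yaw is None: best=cur
    else:
        best=min((yaw+k*per for k in range(-8,9)),key=lambda w:abs(np.arctan2(y,x)-w+c))
        if abs(best-cur)>np.pi: best-=2*np.pi*round((best-cur)/2/np.pi)
    Y=np.array([np.cos(best),np.sin(best),0]);Z=np.array([0,0,-1.]);G=np.c_[np.cross(Y,Z),Y,Z]
    d=m.T@(np.array([x,y,z])-p)*100; r=(R.inv()*Ro.from_matrix(G)).as_rotvec()
    print("shift cm",d.round(2),"turn",r.round(3),"cur yaw",round(cur,3),"goal",round(best,3),"pos",p.round(4),"open",round(s["opening"],3),"F",round(s["grip_force"],1),s["wrist_force"].round(1),"t",round(s["clock"],2),"j6",round(j[5],2),"axes x",m[:,0].round(2),"y",m[:,1].round(2))
if __name__=="__main__":
    a=[None if v=="n" else float(v) for v in sys.argv[1:]]; go(*a)
E
python3 - <<'E'
import workcell; print([(n) for n in dir(workcell) if n[0]!='_'], getattr(workcell,"grasp_offset",None))
from h import *
p=capture("top");print(back(p,(234,358),.02),back(p,(166,376),.02))
E
python3 go.py .622 .2574 .18 1.213 1.5708
```

```text
['Unreachable', 'capture', 'finish_job', 'grasp_offset', 'read_state', 'recognise', 'regions_of', 'tip_of'] 0.0187
[ 0.50991583 -0.18226375] [ 0.69109162 -0.2325252 ]
shift cm [-49.02 -16.36   5.13] turn [-0.    -0.     1.566] cur yaw 1.208 goal -0.358 pos [0.2218 0.5843 0.2313] open 0.999 F 0.0 [0.2 0.2 0.8] t 4.85 j6 -0.1 axes x [-0.93  0.35  0.  ] y [ 0.35  0.93 -0.  ]
```

>>> arm_command([
  [[-3,-1,0.4],[0,0,0],8.5],
  [[-7,-2.4,0.8],[0,0,0],8.5],
  [[-11,-3.7,1.2],[0,0,0],8.5],
  [[-15,-5,1.6],[0,0,0],8.5],
  [[-19,-6.4,2],[0,0,0],8.5],
  [[-23,-7.7,2.4],[0,0,0],8.5],
  [[-27,-9,2.8],[0,0,0],8.5],
  [[-31,-10.3,3.2],[0,0,0],8.5],
  [[-35,-11.7,3.6],[0,0,0],8.5],
  [[-39,-13,4],[0,0,0],8.5],
  [[-43,-14.4,4.4],[0,0,0],8.5],
  [[-46,-15.4,4.8],[0,0,0],8.5],
])

```text
clock: 5.85
ee_pos: [0.5989, 0.2752, 0.1833]
eef_rot: [0.0, 0.181, 0.984, 0.0]
wrist_force: [-0.2, 0.7, -0.4]
opening: 0.996
grip_force: 0.0
```

```bash
python3 go.py .622 .2574 .017 1.213
```

```text
shift cm [-2.78 -0.85 16.63] turn [ 0.     0.    -0.005] cur yaw 1.208 goal 1.213 pos [0.5989 0.2752 0.1833] open 0.996 F 0.0 [-0.2  0.7 -0.4] t 5.85 j6 -0.87 axes x [-0.93  0.36 -0.  ] y [0.36 0.93 0.  ]
```

>>> arm_command([
  [[-1.4,-0.4,3],[0,0,0],8],
  [[-2.8,-0.85,6],[0,0,0],7],
  [[-2.8,-0.85,8],[0,0,0],7],
  [[-2.8,-0.85,8],[0,0,0],7],
])

```text
clock: 6.18
ee_pos: [0.6187, 0.2576, 0.0988]
eef_rot: [-0.003, 0.181, 0.983, -0.002]
wrist_force: [-0.4, 0.6, -1.2]
opening: 0.818
grip_force: 0.0
```

```bash
python3 go.py .622 .2574 .017 1.213
python3 - <<'E'
from h import *
p=capture("side");print(fit([p],"jack_block",[.622,.257,1.21]))
im=p["pixels"];c=proj(p,[[.622,.257,.05]])[0].astype(int)
cv2.imwrite("pics/b1.png",cv2.resize(im[c[1]-70:c[1]+70,c[0]-70:c[0]+70],None,fx=4,fy=4,interpolation=2))
E
```

```text
shift cm [-0.36  0.13  8.18] turn [-0.004 -0.005 -0.006] cur yaw 1.207 goal 1.213 pos [0.6187 0.2576 0.0988] open 0.818 F 0.0 [-0.4  0.6 -1.2] t 6.18 j6 -0.9 axes x [-0.93  0.36  0.01] y [ 0.36  0.93 -0.  ]
(array([0.6216146 , 0.25773031, 1.19836086]), np.float64(0.898), 1)
```

View pics/b1.png

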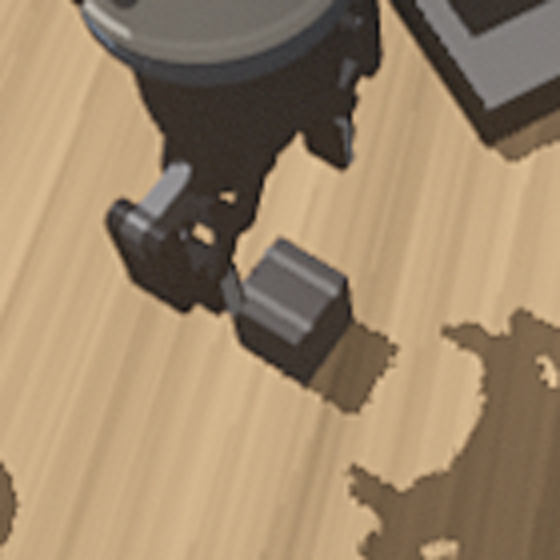

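The crop shows the block at its centre between and below the open fingers, with its sides in line with the pads. Going down to close.

>>> arm_command([
  [[-0.2,0.1,3],[0,0,0],7],
  [[-0.2,0.1,6],[0,0,0],7],
  [[-0.2,0.1,8],[0,0,0],7],
  [[-0.2,0.1,8],[0,0,0],7],
  [[-0.2,0.1,8],[0,0,0],3],
  [[-0.2,0.1,8],[0,0,0],3],
  [[-0.2,0.1,8],[0,0,0],3],
  [[-0.2,0.1,8],[0,0,0],3],
  [[-0.2,0.1,8],[0,0,0],3],
  [[-0.2,0.1,8],[0,0,0],3],
], force=40)

```text
clock: 7.12
ee_pos: [0.6239, 0.2601, 0.0261]
eef_rot: [0.002, 0.18, 0.984, 0.001]
wrist_force: [-1.4, 1.3, 7.2]
opening: 0.463
grip_force: 40.4
```

```bash
python3 go.py .486 .033 .14 2.286 1.5708
```

```text
shift cm [  4.81 -26.1  -11.47] turn [0.003 0.002 0.493] cur yaw 1.208 goal 0.715 pos [0.6239 0.2601 0.0261] open 0.463 F 40.4 [-1.4  1.3  7.2] t 7.12 j6 -0.9 axes x [-0.93  0.35 -0.  ] y [0.35 0.93 0.  ]
```

>>> arm_command([
  [[0,0,-3],[0,0,0],3],
  [[0,0,-6],[0,0,0],3],
  [[0,0,-9],[0,0,0],3],
  [[0.6,-3,-11],[0,0,0.06],3],
  [[1.2,-6.5,-11.5],[0,0,0.13],3],
  [[1.8,-10,-11.5],[0,0,0.2],3],
  [[2.4,-13.5,-11.5],[0,0,0.27],3],
  [[3.2,-17,-11.5],[0,0,0.34],3],
  [[3.8,-20.5,-11.5],[0,0,0.41],3],
  [[4.4,-24,-11.5],[0,0,0.48],3],
  [[4.8,-26.1,-11.5],[0,0,0.493],3],
  [[4.8,-26.1,-11.5],[0,0,0.493],3],
])

```text
clock: 8.12
ee_pos: [0.4834, 0.0298, 0.1399]
eef_rot: [0.001, 0.417, 0.909, -0.0]
wrist_force: [-0.1, -0.5, -0.7]
opening: 0.458
grip_force: 41.5
```

>>> arm_command([
  [[0,0,2],[0,0,0],3],
  [[0,0,4],[0,0,0],3],
  [[0,0,4],[0,0,0],3],
  [[0,0,4],[0,0,0],3],
])

```text
clock: 8.45
ee_pos: [0.4853, 0.0327, 0.099]
eef_rot: [0.0, 0.415, 0.91, 0.0]
wrist_force: [-0.6, 1.0, -0.7]
opening: 0.461
grip_force: 41.4
```

```bash
python3 go.py .486 .033 .0365 2.286 1.5708
python3 - <<'E'
from h import *
P=[capture("top"),capture("side")];z=read_state()["ee_pos"]
for p in P:
  try: print(fit([p],"jack_block",[z[0],z[1],.715],z[2]-.026))
  except Exception as e: print(e)
for i,p in enumerate(P):
 c=proj(p,[[.486,.033,.04]])[0].astype(int)
 cv2.imwrite(f"pics/x{i}.png",cv2.resize(p["pixels"][c[1]-60:c[1]+60,c[0]-60:c[0]+60],(400,400),interpolation=2))
cv2.imwrite("pics/b2.png",np.hstack([cv2.imread("pics/x0.png"),cv2.imread("pics/x1.png")]))
E
```

```text
shift cm [-0.02  0.07  6.25] turn [0. 0. 0.] cur yaw 0.715 goal 0.715 pos [0.4853 0.0327 0.099 ] open 0.461 F 41.4 [-0.6  1.  -0.7] t 8.45 j6 -0.77 axes x [-0.66  0.75 -0.  ] y [0.75 0.66 0.  ]
(array([0.48597436, 0.03267186, 0.715     ]), np.float64(nan), 0)
(array([0.48597436, 0.03267186, 0.715     ]), np.float64(nan), 0)
  return _methods._mean(a, axis=axis, dtype=dtype,
  ret = ret.dtype.type(ret / rcount)
```

View pics/b2.png

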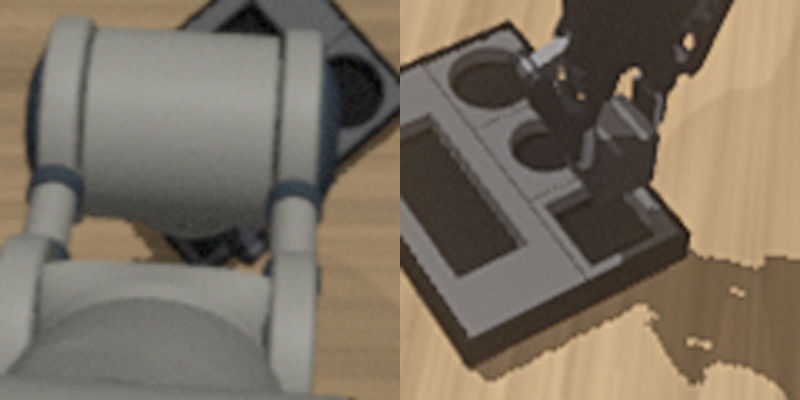

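The side crop shows the block held square above the square well, so I lower and release it.

>>> arm_command([
  [[0,0.05,2.5],[0,0,0],3],
  [[0,0.05,4.5],[0,0,0],3],
  [[0,0.05,5.5],[0,0,0],3],
  [[0,0.05,6.2],[0,0,0],3],
  [[0,0.05,6.2],[0,0,0],3],
  [[0,0.05,6.2],[0,0,0],5.5],
  [[0,0.05,6.2],[0,0,0],6],
  [[0,0.05,6.2],[0,0,0],6],
  [[0,0.05,4],[0,0,0],6],
  [[0,0.05,0],[0,0,0],6],
  [[0,0,-4],[0,0,0],6],
  [[0,0,-8],[0,0,0],6],
])

```text
clock: 9.65
ee_pos: [0.4845, 0.0325, 0.1804]
eef_rot: [-0.0, 0.415, 0.91, -0.0]
wrist_force: [1.6, 1.3, -0.6]
opening: 0.699
grip_force: 0.0
```

```bash
python3 go.py .600 -.2557 .12 n; python3 go.py .600 -.2557 .12 0
```

```text
shift cm [-29.33 -10.18   6.03] turn [-0. -0. -0.] cur yaw 0.715 goal 0.715 pos [0.4845 0.0325 0.1804] open 0.699 F 0.0 [ 1.6  1.3 -0.6] t 9.65 j6 -0.77 axes x [-0.66  0.76  0.  ] y [ 0.76  0.66 -0.  ]
shift cm [-29.33 -10.18   6.03] turn [-0.    -0.     0.715] cur yaw 0.715 goal 0.0 pos [0.4845 0.0325 0.1804] open 0.699 F 0.0 [ 1.6  1.3 -0.6] t 9.65 j6 -0.77 axes x [-0.66  0.76  0.  ] y [ 0.76  0.66 -0.  ]
```

>>> arm_command([
  [[-3,-1,0.5],[0,0,0],7],
  [[-6.5,-2.3,1],[0,0,0],7],
  [[-10,-3.5,1.5],[0,0,0],7],
  [[-13.5,-4.7,2],[0,0,0],7],
  [[-17,-5.9,2.5],[0,0,0],7],
  [[-20.5,-7.1,3],[0,0,0],7],
  [[-24,-8.3,4],[0,0,0],7],
  [[-27,-9.4,5],[0,0,0],7],
  [[-29.3,-10.2,6],[0,0,0],7],
  [[-29.3,-10.2,8],[0,0,0],7],
  [[-29.3,-10.2,10],[0,0,0],7],
  [[-29.3,-10.2,10],[0,0,0],7],
])

```text
clock: 10.65
ee_pos: [0.5984, -0.2552, 0.0751]
eef_rot: [-0.002, 0.415, 0.91, 0.0]
wrist_force: [-1.8, 0.2, -0.7]
opening: 0.815
grip_force: 0.0
```

```bash
python3 go.py .600 -.2557 .017 n
```

```text
shift cm [-0.17  0.1   5.81] turn [-0.002 -0.005 -0.   ] cur yaw 0.714 goal 0.714 pos [ 0.5984 -0.2552  0.0751] open 0.815 F 0.0 [-1.8  0.2 -0.7] t 10.65 j6 -1.21 axes x [-0.66  0.76  0.  ] y [ 0.76  0.66 -0.  ]
```

>>> arm_command([
  [[-0.1,0,2.5],[0,0,0],7],
  [[-0.1,0,4.5],[0,0,0],7],
  [[-0.1,0,6.2],[0,0,0],7],
  [[-0.1,0,6.2],[0,0,0],7],
  [[-0.1,0,6.2],[0,0,0],3],
  [[-0.1,0,6.2],[0,0,0],3],
  [[-0.1,0,6.2],[0,0,0],3],
  [[-0.1,0,6.2],[0,0,0],3],
  [[-0.1,0,6.2],[0,0,0],3],
  [[-0.1,0,6.2],[0,0,0],3],
], force=35)

```text
clock: 11.48
ee_pos: [0.6017, -0.2568, 0.0183]
eef_rot: [0.001, 0.415, 0.91, -0.0]
wrist_force: [-2.0, 1.7, 7.7]
opening: 0.498
grip_force: 36.4
```

```bash
python3 go.py .579 -.074 .12 n
```

```text
shift cm [ 15.27  10.28 -10.19] turn [ 0.001  0.002 -0.   ] cur yaw 0.715 goal 0.715 pos [ 0.6017 -0.2568  0.0183] open 0.498 F 36.4 [-2.   1.7  7.7] t 11.48 j6 -1.21 axes x [-0.66  0.76 -0.  ] y [0.76 0.66 0.  ]
```

>>> arm_command([
  [[0,0,-3],[0,0,0],3],
  [[0,0,-6],[0,0,0],3],
  [[0,0,-9],[0,0,0],3],
  [[2.5,1.7,-10.2],[0,0,0],3],
  [[5.4,3.6,-10.2],[0,0,0],3],
  [[8.3,5.6,-10.2],[0,0,0],3],
  [[11.2,7.5,-10.2],[0,0,0],3],
  [[13.7,9.2,-10.2],[0,0,0],3],
  [[15.3,10.3,-10],[0,0,0],3],
  [[15.3,10.3,-8],[0,0,0],3],
  [[15.3,10.3,-6],[0,0,0],3],
  [[15.3,10.3,-6],[0,0,0],3],
])

```text
clock: 12.48
ee_pos: [0.577, -0.0726, 0.0747]
eef_rot: [-0.001, 0.415, 0.91, -0.0]
wrist_force: [-1.7, -0.4, -2.1]
opening: 0.498
grip_force: 36.2
```

```bash
python3 go.py .579 -.074 .0285 n;  python3 - <<'E'
from h import *
P=[capture("top"),capture("side")]
print(fit(P[1:],"jack_block",[.486,.033,.715],.01))
for i,p in enumerate(P):
 c=proj(p,[[.533,-.02,.04]])[0].astype(int)
 cv2.imwrite(f"pics/x{i}.png",cv2.resize(p["pixels"][c[1]-70:c[1]+70,c[0]-70:c[0]+70],(400,400),interpolation=2))
cv2.imwrite("pics/b3.png",np.hstack([cv2.imread("pics/x0.png"),cv2.imread("pics/x1.png")]))
E
```

```text
shift cm [-0.25  0.06  4.62] turn [-0.002 -0.002 -0.   ] cur yaw 0.716 goal 0.716 pos [ 0.577  -0.0726  0.0747] open 0.498 F 36.2 [-1.7 -0.4 -2.1] t 12.48 j6 -0.94 axes x [-0.66  0.75  0.  ] y [ 0.75  0.66 -0.  ]
(array([0.48686926, 0.03351446, 0.69910543]), np.float64(0.867), 1)
```

View pics/b3.png

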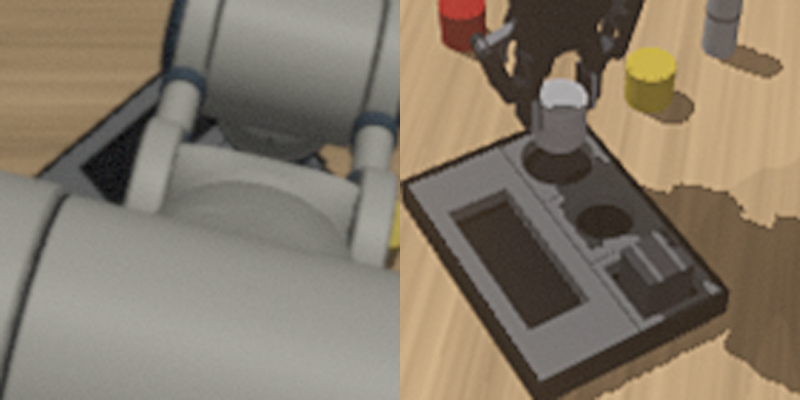

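The block sits centred in its well and the tin is upright over the large well, so I lower it.

>>> arm_command([
  [[-0.1,0,2.5],[0,0,0],3],
  [[-0.1,0,4],[0,0,0],3],
  [[-0.1,0,4.9],[0,0,0],3],
  [[-0.1,0,4.9],[0,0,0],3],
  [[-0.1,0,4.9],[0,0,0],3],
  [[-0.1,0,4.9],[0,0,0],6],
  [[-0.1,0,4.9],[0,0,0],6],
  [[-0.1,0,4.9],[0,0,0],6],
  [[-0.1,0,2.5],[0,0,0],6],
  [[-0.1,0,-1.5],[0,0,0],6],
  [[-0.1,0,-5.5],[0,0,0],6],
  [[-0.1,0,-9],[0,0,0],6],
])

```text
clock: 13.63
ee_pos: [0.5789, -0.0741, 0.1689]
eef_rot: [0.0, 0.415, 0.91, 0.0]
wrist_force: [0.7, -0.4, 1.1]
opening: 0.7
grip_force: 0.0
```

```bash
python3 go.py .4618 -.2617 .14 n
```

```text
shift cm [ -6.49 -21.15   2.88] turn [ 0.     0.001 -0.   ] cur yaw 0.715 goal 0.715 pos [ 0.5789 -0.0741  0.1689] open 0.7 F 0.0 [ 0.7 -0.4  1.1] t 13.63 j6 -0.94 axes x [-0.66  0.76 -0.  ] y [0.76 0.66 0.  ]
```

>>> arm_command([
  [[-1,-3.3,0.3],[0,0,0],6],
  [[-2.2,-7,0.7],[0,0,0],6],
  [[-3.3,-10.7,1.2],[0,0,0],6],
  [[-4.4,-14.4,1.7],[0,0,0],6],
  [[-5.5,-18,2.3],[0,0,0],6],
  [[-6.5,-21.2,2.9],[0,0,0],6],
  [[-6.5,-21.2,4.5],[0,0,0],6],
  [[-6.5,-21.2,5],[0,0,0],6],
  [[-6.5,-21.2,5],[0,0,0],6],
  [[-6.5,-21.2,5],[0,0,0],6],
])

```text
clock: 14.47
ee_pos: [0.4618, -0.2615, 0.1165]
eef_rot: [-0.0, 0.415, 0.91, 0.0]
wrist_force: [1.6, -0.2, 0.2]
opening: 0.701
grip_force: 0.0
```

```bash
python3 go.py .4618 -.2617 .042 n
python3 - <<'E'
from h import *
P=[capture("top"),capture("side")]
print(fit(P[1:],"deep_socket",[.4618,-.2617,0]),fit(P[1:],"valve_tin",[.579,-.074,0],.01))
p=P[1];c=proj(p,[[.5,-.2,.08]])[0].astype(int)
cv2.imwrite("pics/b4.png",cv2.resize(p["pixels"][c[1]-80:c[1]+80,c[0]-80:c[0]+80],(560,560),interpolation=2))
E
```

```text
shift cm [-0.02 -0.02  7.45] turn [ 0. -0.  0.] cur yaw 0.716 goal 0.716 pos [ 0.4618 -0.2615  0.1165] open 0.701 F 0.0 [ 1.6 -0.2  0.2] t 14.47 j6 -1.34 axes x [-0.66  0.75  0.  ] y [0.75 0.66 0.  ]
(array([ 0.46217006, -0.26079049,  0.32144422]), np.float64(0.952), 1) (array([ 0.58016492, -0.07576475,  0.01951532]), np.float64(0.81), 1)
```

View pics/b4.png

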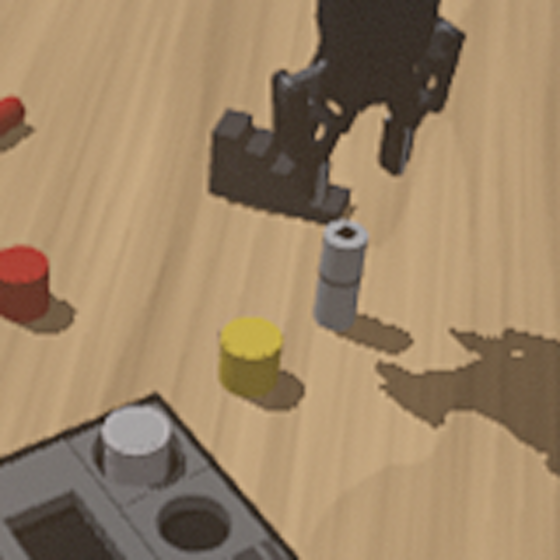

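The tin is seated in the large well, and the socket stands directly below the open fingers, clear of the yellow tin.

>>> arm_command([
  [[0,0,3],[0,0,0],6],
  [[0,0,6],[0,0,0],6],
  [[0,0,7.4],[0,0,0],6],
  [[0,0,7.4],[0,0,0],6],
  [[0,0,7.4],[0,0,0],2],
  [[0,0,7.4],[0,0,0],2],
  [[0,0,7.4],[0,0,0],2],
  [[0,0,7.4],[0,0,0],2],
  [[0,0,7.4],[0,0,0],2],
  [[0,0,7.4],[0,0,0],2],
], force=60)

```text
clock: 15.5
ee_pos: [0.4623, -0.2626, 0.0437]
eef_rot: [0.001, 0.415, 0.91, -0.0]
wrist_force: [-0.7, 1.5, 8.2]
opening: 0.354
grip_force: 59.7
```

```bash
python3 go.py .533 -.0205 .16 n
```

```text
shift cm [ 13.62  21.22 -11.65] turn [ 0.001  0.002 -0.   ] cur yaw 0.715 goal 0.715 pos [ 0.4623 -0.2626  0.0437] open 0.354 F 59.7 [-0.7  1.5  8.2] t 15.5 j6 -1.34 axes x [-0.66  0.76 -0.  ] y [0.76 0.66 0.  ]
```

>>> arm_command([
  [[0,0,-3],[0,0,0],2],
  [[0,0,-6],[0,0,0],2],
  [[0,0,-9],[0,0,0],2],
  [[1.5,2.4,-11],[0,0,0],2],
  [[3.3,5.2,-11.6],[0,0,0],2],
  [[5.2,8.1,-11.6],[0,0,0],2],
  [[7.1,11,-11.6],[0,0,0],2],
  [[9,14,-11.6],[0,0,0],2],
  [[10.9,17,-11.6],[0,0,0],2],
  [[12.5,19.5,-11.6],[0,0,0],2],
  [[13.6,21.2,-11],[0,0,0],2],
  [[13.6,21.2,-9],[0,0,0],2],
])

```text
clock: 16.5
ee_pos: [0.5349, -0.0172, 0.135]
eef_rot: [0.003, 0.414, 0.91, 0.001]
wrist_force: [0.9, -0.1, -2.0]
opening: 0.357
grip_force: 60.7
```

>>> arm_command([
  [[0,0,2],[0,0,0],2],
  [[0,0,2.5],[0,0,0],2],
  [[0,0,2.5],[0,0,0],2],
  [[0,0,2.5],[0,0,0],2],
])

```text
clock: 16.83
ee_pos: [0.5326, -0.0208, 0.1081]
eef_rot: [0.0, 0.415, 0.91, 0.0]
wrist_force: [0.5, -0.2, -1.8]
opening: 0.359
grip_force: 60.5
```

```bash
python3 go.py .533 -.0205 .054 n
python3 - <<'E'
from h import *
p=capture("side");z=read_state()["ee_pos"]
print(fit([p],"deep_socket",[.533,-.0205,0],z[2]-.0437))
c=proj(p,[[.533,-.02,.06]])[0].astype(int)
cv2.imwrite("pics/b5.png",cv2.resize(p["pixels"][c[1]-60:c[1]+60,c[0]-60:c[0]+60],(480,480),interpolation=2))
E
```

```text
shift cm [-0.    0.05  5.41] turn [ 0.  0. -0.] cur yaw 0.715 goal 0.715 pos [ 0.5326 -0.0208  0.1081] open 0.359 F 60.5 [ 0.5 -0.2 -1.8] t 16.83 j6 -0.87 axes x [-0.66  0.76 -0.  ] y [0.76 0.66 0.  ]
(array([ 0.533 , -0.0205,  0.    ]), np.float64(nan), 0)
  return _methods._mean(a, axis=axis, dtype=dtype,
  ret = ret.dtype.type(ret / rcount)
```

View pics/b5.png

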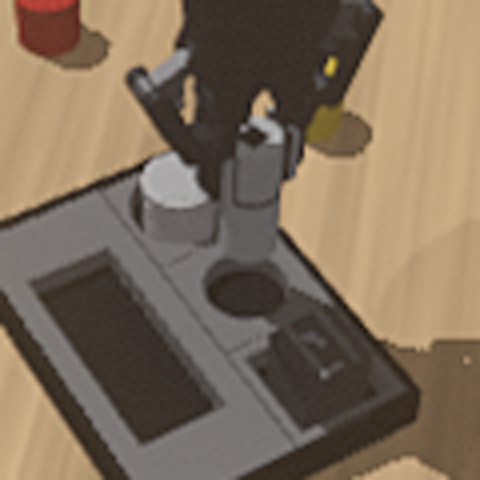

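The socket is upright over the small well, with block and tin seated either side. Lower and release.

>>> arm_command([
  [[0,0,2],[0,0,0],2],
  [[0,0,4],[0,0,0],2],
  [[0,0,5.3],[0,0,0],2],
  [[0,0,5.3],[0,0,0],2],
  [[0,0,5.3],[0,0,0],2],
  [[0,0,5.3],[0,0,0],5],
  [[0,0,5.3],[0,0,0],5.5],
  [[0,0,5.3],[0,0,0],5.5],
  [[0,0,3],[0,0,0],5.5],
  [[0,0,-1],[0,0,0],5.5],
  [[0,0,-5],[0,0,0],5.5],
  [[0,0,-8],[0,0,0],6],
])

```text
clock: 17.93
ee_pos: [0.5328, -0.0205, 0.1906]
eef_rot: [0.001, 0.415, 0.91, 0.0]
wrist_force: [1.6, 0.3, 0.5]
opening: 0.702
grip_force: 0.0
```

Run:
```python
import numpy as np
from go import *
y=-3.36; u=np.array([np.cos(y),np.sin(y)]); g=np.array([.52,-.399])-.014*u
print(g); go(*g,.13,y+np.pi/2)
```

```text
[ 0.53366741 -0.40203345]
shift cm [-28.85 -24.96   6.08] turn [ 3.000e-03 -1.000e-03  2.504e+00] cur yaw 0.715 goal -1.789 pos [ 0.5328 -0.0205  0.1906] open 0.702 F 0.0 [1.6 0.3 0.5] t 17.93 j6 -0.87 axes x [-0.66  0.76 -0.  ] y [0.76 0.66 0.  ]
```

>>> arm_command([
  [[-2.5,-2.2,0.3],[0,0,-0.06],7],
  [[-5.2,-4.5,0.8],[0,0,-0.13],7],
  [[-8,-6.9,1.3],[0,0,-0.2],7],
  [[-10.8,-9.4,1.8],[0,0,-0.27],7],
  [[-13.6,-11.8,2.3],[0,0,-0.34],7],
  [[-16.4,-14.2,2.8],[0,0,-0.41],7],
  [[-19.2,-16.6,3.3],[0,0,-0.48],7],
  [[-22,-19,4],[0,0,-0.55],7],
  [[-24.8,-21.5,4.7],[0,0,-0.6],7],
  [[-27.2,-23.5,5.4],[0,0,-0.637],7],
  [[-28.8,-25,6],[0,0,-0.637],7],
  [[-28.8,-25,8],[0,0,-0.637],7],
])

```text
clock: 18.93
ee_pos: [0.5332, -0.4076, 0.1095]
eef_rot: [0.002, 0.11, 0.994, -0.002]
wrist_force: [1.0, -0.4, 0.4]
opening: 0.82
grip_force: 0.0
```

>>> arm_command([
  [[0,0,1.5],[0,0,0],7],
  [[0,0,2],[0,0,0],7],
  [[0,0,2],[0,0,0],7],
])

```text
clock: 19.18
ee_pos: [0.5319, -0.4014, 0.0864]
eef_rot: [-0.001, 0.109, 0.994, 0.001]
wrist_force: [0.1, -0.1, -0.2]
opening: 0.821
grip_force: 0.0
```

```bash
python3 go.py .5337 -.402 .017 -1.789
python3 - <<'E'
from h import *
P=[capture("top"),capture("side")]
print(fit(P[1:],"wheel_chock",[.52,-.399,-3.36]))
print(fit(P[1:],"deep_socket",[.533,-.0205,0],.01))
p=P[1];a=[]
for X in([.53,-.40,.05],[.55,-.02,.04]):
 c=proj(p,[X])[0].astype(int);a.append(cv2.resize(p["pixels"][c[1]-60:c[1]+60,c[0]-60:c[0]+60],(400,400),interpolation=2))
cv2.imwrite("pics/b6.png",np.hstack(a))
E
```

```text
shift cm [-0.21 -0.03  6.94] turn [-3.000e-03 -2.000e-03  3.141e+00] cur yaw 1.352 goal -1.789 pos [ 0.5319 -0.4014  0.0864] open 0.821 F 0.0 [ 0.1 -0.1 -0.2] t 19.18 j6 -2.09 axes x [-0.98  0.22  0.  ] y [0.22 0.98 0.  ]
(array([ 0.52013547, -0.39768004, -3.34332077]), np.float64(0.935), 1)
(array([ 0.53305119, -0.02087342,  0.17013266]), np.float64(0.917), 1)
```

View pics/b6.png

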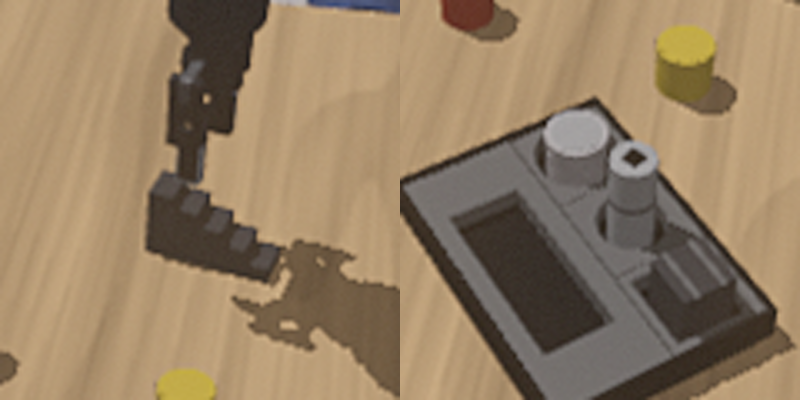

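Socket, tin and block are all seated. The fingers straddle the chock just behind its tall step, so I grip it.

>>> arm_command([
  [[-0.1,0,3],[0,0,0],7],
  [[-0.1,0,5.5],[0,0,0],7],
  [[-0.1,0,7.1],[0,0,0],7],
  [[-0.1,0,7.1],[0,0,0],7],
  [[-0.1,0,7.1],[0,0,0],2.5],
  [[-0.1,0,7.1],[0,0,0],2.5],
  [[-0.1,0,7.1],[0,0,0],2.5],
  [[-0.1,0,7.1],[0,0,0],2.5],
  [[-0.1,0,7.1],[0,0,0],2.5],
  [[-0.1,0,7.1],[0,0,0],2.5],
  [[-0.1,0,7.1],[0,0,0],2.5],
], force=80)

```text
clock: 20.3
ee_pos: [0.5344, -0.4029, 0.0184]
eef_rot: [0.001, 0.109, 0.994, -0.001]
wrist_force: [-0.2, 1.5, 6.5]
opening: 0.409
grip_force: 80.6
```

Run:
```python
import numpy as np
from go import *
s=read_state();m=q(s).as_matrix();t=s["ee_pos"][:2]
u=-np.array([np.cos(-3.36),np.sin(-3.36)])   # towards tall end
off=(t-[.5201,-.3984])@u; print("along offset",off)
v=-np.array([np.cos(2.286),np.sin(2.286)]) 
g=np.array([.592,.031])+off*v; print(g); go(*g,.14,.715)
```

```text
along offset 0.014897371451963686
[0.60176927 0.01975309]
shift cm [  2.56  42.7  -12.23] turn [-0.001  0.003  0.637] cur yaw 1.352 goal 0.715 pos [ 0.5344 -0.4029  0.0184] open 0.409 F 80.6 [-0.2  1.5  6.5] t 20.3 j6 -2.09 axes x [-0.98  0.22 -0.  ] y [ 0.22  0.98 -0.  ]
```

>>> arm_command([
  [[0,0,-3],[0,0,0],2.5],
  [[0,0,-6],[0,0,0],2.5],
  [[0,0,-9],[0,0,0],2.5],
  [[0.1,2,-12],[0,0,0.03],2.5],
  [[0.3,5,-14],[0,0,0.08],2.5],
  [[0.5,8.3,-14],[0,0,0.13],2.5],
  [[0.7,11.8,-14],[0,0,0.18],2.5],
  [[0.9,15.3,-14],[0,0,0.23],2.5],
  [[1.1,18.8,-14],[0,0,0.28],2.5],
  [[1.3,22.3,-14],[0,0,0.34],2.5],
  [[1.5,25.8,-14],[0,0,0.4],2.5],
  [[1.7,29.3,-14],[0,0,0.45],2.5],
])

```text
clock: 21.3
ee_pos: [0.5806, -0.1108, 0.1575]
eef_rot: [0.001, 0.33, 0.944, 0.0]
wrist_force: [1.0, -0.3, -3.2]
opening: 0.407
grip_force: 81.1
```

```bash
python3 go.py .6018 .0198 .11 .715
```

```text
shift cm [ 6.48 11.53  4.75] turn [0.001 0.001 0.184] cur yaw 0.899 goal 0.715 pos [ 0.5806 -0.1108  0.1575] open 0.407 F 81.1 [ 1.  -0.3 -3.2] t 21.3 j6 -1.19 axes x [-0.78  0.62 -0.  ] y [0.62 0.78 0.  ]
```

>>> arm_command([
  [[1.9,3.4,0],[0,0,0.05],2.5],
  [[3.6,6.4,0],[0,0,0.1],2.5],
  [[5.2,9.3,0],[0,0,0.15],2.5],
  [[6.4,11.4,0.5],[0,0,0.184],2.5],
  [[6.5,11.5,2.5],[0,0,0.184],2.5],
  [[6.5,11.5,4.7],[0,0,0.184],2.5],
  [[6.5,11.5,6.5],[0,0,0.184],2.5],
  [[6.5,11.5,6.5],[0,0,0.184],2.5],
  [[6.5,11.5,6.5],[0,0,0.184],2.5],
  [[6.5,11.5,6.5],[0,0,0.184],2.5],
])

```text
clock: 22.13
ee_pos: [0.6015, 0.018, 0.0928]
eef_rot: [0.001, 0.414, 0.91, 0.0]
wrist_force: [-0.2, -0.6, -3.8]
opening: 0.411
grip_force: 81.1
```

```bash
python3 go.py .6018 .0198 .0287 .715
python3 - <<'E'
from h import *
p=capture("side");z=read_state()["ee_pos"]
print(fit([p],"wheel_chock",[.592,.031,2.286],z[2]-.0184))
c=proj(p,[[.57,.02,.06]])[0].astype(int)
cv2.imwrite("pics/b7.png",cv2.resize(p["pixels"][c[1]-70:c[1]+70,c[0]-70:c[0]+70],(560,560),interpolation=2))
E
```

```text
shift cm [0.12 0.14 6.41] turn [0.001 0.001 0.003] cur yaw 0.718 goal 0.715 pos [0.6015 0.018  0.0928] open 0.411 F 81.1 [-0.2 -0.6 -3.8] t 22.13 j6 -0.79 axes x [-0.66  0.75 -0.  ] y [0.75 0.66 0.  ]
(array([0.59003843, 0.03087578, 2.21429068]), np.float64(0.667), 1)
```

View pics/b7.png

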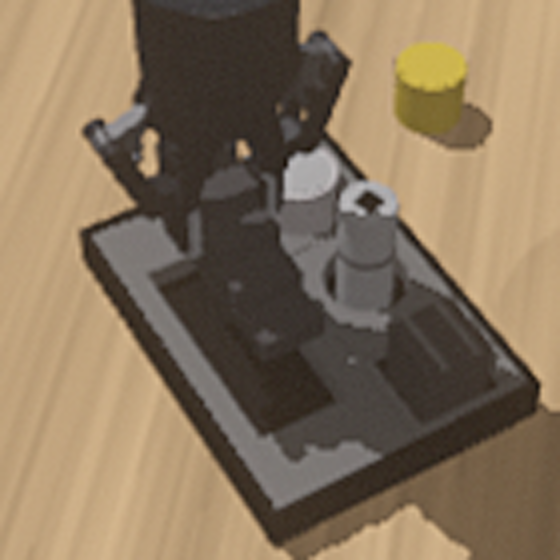

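The chock is held level and aligned over the long well, tall end towards the tin, with finger clearance. Lower, open slightly, withdraw.

>>> arm_command([
  [[0.1,0.1,2],[0,0,0],2.5],
  [[0.1,0.1,4],[0,0,0],2.5],
  [[0.1,0.1,5.5],[0,0,0],2.5],
  [[0.1,0.1,6.3],[0,0,0],2.5],
  [[0.1,0.1,6.3],[0,0,0],2.5],
  [[0.1,0.1,6.3],[0,0,0],2.5],
  [[0.1,0.1,6.3],[0,0,0],5.3],
  [[0.1,0.1,6.3],[0,0,0],5.3],
  [[0.1,0.1,6.3],[0,0,0],5.3],
  [[0.1,0.1,3.5],[0,0,0],5.3],
  [[0.1,0.1,0],[0,0,0],5.3],
  [[0.1,0.1,-4],[0,0,0],5.3],
])

```text
clock: 23.23
ee_pos: [0.5999, 0.0196, 0.1316]
eef_rot: [-0.001, 0.414, 0.91, -0.0]
wrist_force: [0.9, 0.5, 0.7]
opening: 0.621
grip_force: 0.0
```

>>> arm_command([
  [[0,0,-3],[0,0,0],5.3],
  [[1.5,1.5,-6],[0,0,0],5.3],
  [[4,4,-8],[0,0,0],5.3],
  [[7,6,-8],[0,0,0],5.3],
  [[10,8,-8],[0,0,0],5.3],
  [[13,10,-8],[0,0,0],5.3],
  [[16,12,-8],[0,0,0],5.3],
  [[19,14,-8],[0,0,0],5.3],
  [[19,14,-8],[0,0,0],5.3],
  [[19,14,-8],[0,0,0],5.3],
])

```text
clock: 24.07
ee_pos: [0.5807, 0.2566, 0.2115]
eef_rot: [0.0, 0.412, 0.911, 0.0]
wrist_force: [-0.6, -0.3, 0.0]
opening: 0.622
grip_force: 0.0
```

Run:
```python
from h import *
P=[capture("top"),capture("side")]
for n,g,z in(("wheel_chock",[.592,.031,2.286],.01),("deep_socket",[.533,-.0205,0],.01),("valve_tin",[.579,-.074,0],.01),("jack_block",[.486,.033,.715],.01),("short_socket",[.46,.2623,0],0),("door_wedge",[.524,.4036,-.63],0)):
    print(n,fit(P[1:],n,g,z))
a=[]
for p in P:
 c=proj(p,[[.565,.007,.04]])[0].astype(int);a.append(cv2.resize(p["pixels"][c[1]-70:c[1]+70,c[0]-70:c[0]+70],(400,400),interpolation=2))
cv2.imwrite("pics/b8.png",np.hstack(a))
```

```text
wheel_chock (array([0.58737152, 0.03121994, 2.14787317]), np.float64(0.209), 1)
deep_socket (array([0.54183341, 0.01914319, 0.2854181 ]), np.float64(0.279), 1)
valve_tin (array([ 0.58023745, -0.0755478 ,  0.18684001]), np.float64(0.845), 1)
jack_block (array([0.48664794, 0.03681757, 0.75789381]), np.float64(0.946), 1)
short_socket (array([0.45971568, 0.26047319, 0.2596071 ]), np.float64(0.898), 1)
door_wedge (array([ 0.52448798,  0.40353054, -0.63721216]), np.float64(0.967), 1)
```

View pics/b8.png

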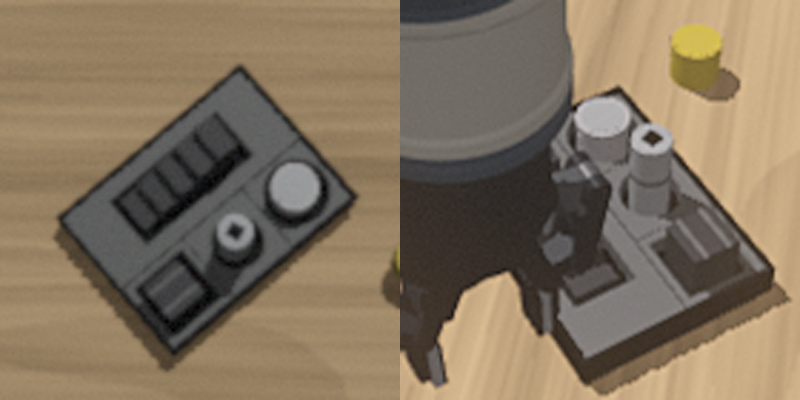

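In the top view all four pieces sit centred in their wells, and both look-alikes are unmoved. One check remains: the chock's position in the top view.

Run:
```python
from h import *
p=capture("top")
for n,g in(("wheel_chock",[.592,.031,2.286]),("jack_block",[.486,.033,.715]),("valve_tin",[.579,-.074,0]),("deep_socket",[.533,-.0205,0])):
    q,i,k=fit([p],n,g,.01);d=q[:2]-[.5645,.0075];c,s=np.cos(2.286),np.sin(2.286)
    print(n,q.round(4),i,k,"caddy frame",(d@[c,s]).round(4),(d@[-s,c]).round(4))
```

```text
wheel_chock [0.5915 0.032  2.27  ] 0.948 1 caddy frame 0.0008 -0.0365
jack_block [0.485  0.0342 0.6982] 0.921 1 caddy frame 0.0722 0.0425
valve_tin [ 0.579  -0.0726  0.246 ] 0.925 1 caddy frame -0.07 0.0416
deep_socket [ 0.5316 -0.0184 -0.0046] 0.861 1 caddy frame 0.002 0.0418
```

```bash
python3 -c "
from workcell import *
print(finish_job())"
```

```text
the job is handed in; nothing more can be done
None
```

The job is handed in (no verdict came back): all four kit pieces measured within about 2 mm of their well centres and looked flat in the pictures, and the short socket and door wedge stayed where they were.

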